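Vent the vacuum soak pot and crack its lid

TASK

The test tiles in the vacuum soak pot are ready. Let the air in: swing the sprung vent lever beside the pot outward, away from the pot, to its stop, keep it there for about a second, and let it come back home. Then take the lid by its bridge handle, break it free of the tight gasket without snatching it high, and finish still holding it, level and still, over the pot with about 30 mm open between rim and lid, so that it can drip back into the pot; leave everything else on the table where it stands.

Things in the scene. Friction and masses are not known exactly. Their poses are not given: they have to be found in the camera images.
- chamber: Vacuum pot, fixed to the table; place and turn vary. Steel, 184 mm across, rim flange 200 mm, rubber gasket top 124 mm above the table. Origin: on the pot's axis at table level, z up; -x points to its front (roughly to the robot), -y to the brass vent valve with the lever, +y to a gauge reaching 160 mm from the axis and 139 mm up.
- lid: Loose aluminium lid, flange 200 mm across and 12 mm thick, round sight glass, 0.4 to 0.65 kg. Origin: centre of the flange's underside, which lies on the gasket (124 mm up) at the start; z up; handle along its y. The gasket's lip grips a 14 mm deep plug under it: a straight pull climbs to 13 to 19 N in the first 4 mm, then gives way suddenly; from 12 mm up only the weight is left.
- lid_handle: Bridge handle fixed across the middle of the lid: black bar 14 mm wide (lid x), 16 mm high, 124 mm long along the lid's y, on two 14 mm legs (96 mm free between). Origin: middle of the bar, 50 mm above the lid's origin, 38 mm above its top face (174 mm above the table at the start). Its axes are the lid's. The lid's turn on the pot varies by 23 degrees either way.
- vent_lever (a joint): Angle of the vent lever, rad: 0 home, held by its spring, pointing to the pot's front (chamber -x); 1.57 at its stop, pointing straight away from the pot (chamber -y). Swings level about an upright pivot (anticlockwise from above). At the sleeve the spring asks about 1.5 N to start and 6 N at the stop; let go, it returns home by itself.
- lever_pivot (a point): Pivot of the vent lever, in the chamber's frame at x 0, y -165 mm; 165 mm above the table, at mid-height of the lever's sleeve.
- lever_sleeve (a point): Middle of the lever's black sleeve, 65 mm from the pivot, moves with the lever. Sleeve 62 mm long (33 to 95 mm from the pivot), 16 mm wide, 14 mm high. Below it is free down to the table but for a dish; the valve's spring housing (46 mm across, top 150 mm up) is under the pivot.
- dish: Loose terracotta dish, 80 mm across, 34 mm high, on the table under or near the lever. Leave alone. Origin: centre of its foot.
- beaker: Loose clear plastic beaker, 72 mm across, 85 mm high, left of the pot. Leave alone. Origin: centre of its foot.
- test_tile: Loose white tile 38 x 62 x 7 mm lying in front of the pot. Leave alone. Origin: centre of its underside.
- rolling_pin: Loose wooden rolling pin, 48 mm thick, 400 mm long with its handles along its x. Leave alone. Origin: under its middle.
- hake_brush: Loose flat wooden brush, about 215 mm long, 9 mm thick. Leave alone. Origin: underside of its head.
- white_bowl: Loose white bowl, 110 mm across, 48 mm high. Leave alone. Origin: centre of its foot.
- trim_tool: Loose trimming tool with a wooden handle, 150 mm long, 13 mm thick. Leave alone. Origin: underside near its middle.
- wood_rib: Loose dark wooden rib, 110 x 55 x 7 mm. Leave alone. Origin: centre of its underside.
Not all that is in view belongs to the job. There is more than one size of the lid; the one meant has the size given above.

How it is judged:
By the outcome, as a careful person would: the job done as asked, in the order asked, and still so for the second after the job is handed in, while the arm keeps its last pose, push and grip.
It also fails if it takes over 59 s, if anything falls off the work surface, if the arm or the gripper's body presses on something with over 40 N, if the wrist force passes 120 N, or if a joint passes its speed limit or range.

ROBOT

A 6-joint arm with a two-finger parallel gripper is mounted at the origin on the work surface. World frame = base frame: x ahead of the robot, y to its left, z up, the work surface at z = 0. Lengths are in m, angles in rad, forces in N, time in s.
With the tool pointing down it reaches from about 0.35 to 0.725 m from the base axis. Payload 4.3 kg.
Tool frame: the origin (TCP) lies between the finger pads; the fingertips stand 19 mm ahead of it and the grasp point (between the pads) is the TCP (ctrl.tip_extent is the distance from the TCP to the fingertips, in m); z points along the fingers, y is the direction in which the jaws open and shut (so a half turn about z gives the same grasp; the last joint's range is limited). The gripper opens to 85 mm and grips with 20 to 120 N. Pads are 22 mm wide; open, the fingers measure 114 mm over their backs; the gripper's body (76 mm by 85 mm) begins 54 mm behind the grasp point. The pads swing forward as they close: fully open they stand 13 mm farther back than shut.
Start: joints at [-1.269, 0.377, 0.081, 1.274, 0, 1.46], TCP at [0.23, -0.527, 0.25] pointing down, gripper open.
Joint ranges: [-2.72, 2.72], [-0.84, 1.66], [-1.02, 1.22], [-1.77, 2.12], [-1.37, 1.28], [-3.14, 3.14]. Speed limits (rad/s): [2.57, 2.57, 3.14, 3.14, 3.14, 3.14].

INTERFACE

Orientations are given as a unit quaternion [x, y, z, w].
In Python, from bench import ctrl gives the robot as it stands.
- The arm moves only by the tool servo_tool, never from a script. Its argument "steps" is a list of rows, each a list of 7 numbers: the shift along the tool's x, y, z in m, then the turn, a rotation vector about the tool's x, y, z in degrees, then the finger opening in m, from 0 to 0.0854. In form: [[dx, dy, dz, wx, wy, wz, jaw], ...]. A call has 1 to 20 rows; each row is the pose to reach, as a shift and turn from the pose commanded when the call began, along the tool's axes at that moment; what a row does not reach only later rows make up. A row lasts 1/8 s, in which the tool goes at most 62.5 mm and 10.7 degrees, less where a joint would pass 70% of its speed; a pose out of reach is approached as far as the arm can. A call with a gripper value outside its range is refused whole. The fingers move at their own pace and stop on an object; the grip force is fixed at half the most. Time passes only in rows, so rows that repeat a pose let the fingers close. It gives the time, the measured TCP pose, the force and the opening at its end, in the units of the state.
- ctrl.get_state(): the state, without advancing time (a new reading comes with each control period).
- ctrl.camera(name): name is "scene" or "top" or "wrist"; returns a dict with "img" (480x640x3 uint8, red, green, blue), "depth" (480x640 float32, m along the optical axis (not along the pixel's ray), 0 where there is no reading), "fx", "fy", "cx", "cy" (pixels), "k1" (the pictures are not rectified: a ray, as slopes to the right and down, at radius r is drawn at 1 + k1 r^2 times it, then the intrinsics apply), "origin" and "rotation" of the camera in the world. Camera axes: x right, y down, z forward; pixel columns grow to the right and rows downward; lengths in m; the calibration is good to about 2 mm. A picture is of the moment at which its call begins.
- ctrl.job_done(): hands the job in, once; it reports no verdict.
The state is a dict: "time_s": time; "qpos": joint angles; "dq": joint speeds; "joint_torque": joint torques, N m; "tcp_pos": TCP position; "tcp_rot": TCP orientation; "contact_force": force on the tool from outside, world axes, zero at the start; "ft_torque": the same for the moment, N m; "grip_width": opening from 0.0 (shut) to 1.0 (fully open).
Only numpy, scipy, OpenCV 4.12 (cv2) and the standard library are available. Lean on these libraries where they do the work, as an engineer would, in place of code of your own. Each camera call takes 0.05 s, during which the arm holds its last target. There are 200 camera calls.

## Working session

There is one attempt and no reset: what is moved stays moved. The work goes in short steps, Python scripts to look and compute and a tool call to move; the robot and the scene stay as the last step left them, time stands still between calls to the robot, and variables do not carry over. Pictures are saved under pics/ and viewed, about 8 in all and at most 12, crops included, and the job is handed in when it is done.

Besides the shell and the picture viewer there is one more tool, called after "Call:" as a command line: name --pt "numbers of a row" for each row, then --argument value for the rest. servo_tool: Moves the arm, as the interface text tells. Its arguments: {"type":"object","properties":{"steps":{"type":"array","items":{"type":"array","items":{"type":"number"}}}},"required":["steps"]}

```bash
mkdir -p pics; cat > h.py <<'E'
import numpy as np, cv2
from bench import ctrl
from scipy.spatial.transform import Rotation as R
def snap(n,f):
    c=ctrl.camera(n); np.save(f'pics/{f}.npy',c,allow_pickle=True)
    cv2.imwrite(f'pics/{f}.png',c['img'][:,:,::-1]); return c
def load(f): return np.load(f'pics/{f}.npy',allow_pickle=True).item()
def ray(c,u,v):
    K=np.array([[c['fx'],0,c['cx']],[0,c['fy'],c['cy']],[0,0,1.]])
    p=cv2.undistortPoints(np.array([[[u,v]]],float),K,np.array([c['k1'],0,0,0.]))[0,0]
    return np.array(c['origin']),np.array(c['rotation']).reshape(3,3)@np.r_[p,1]
def atz(c,u,v,z):
    o,d=ray(c,u,v); return o+d*(z-o[2])/d[2]
def dep(c,u,v):
    o,d=ray(c,u,v); return o+d*c['depth'][int(v),int(u)]
E
python3 - <<'E'
from h import *
for n in ('scene','top'):
    c=snap(n,n+'0'); print(n,c['origin'],c['rotation'],c['fx'],c['k1'])
print(ctrl.get_state())
E
```

```text
scene [ 1.10800406 -1.27258169  1.05424828] [ 0.85288239  0.20455703 -0.12197805 -0.46461747] 615.1142658855475 -0.058005530783122344
top [0.28345718 0.00526375 1.70250118] [ 0.70862397 -0.70445051  0.03005928 -0.02641967] 542.5986639147418 0.004052197346359129
{'time_s': 0.1, 'qpos': array([-1.26925598e+00,  3.78033429e-01,  7.97705109e-02,  1.27439309e+00,
        8.77063869e-06,  1.46052323e+00]), 'dq': array([ 0.00075261, -0.00100137,  0.00276044, -0.00257043,  0.00075855,
        0.00119395]), 'joint_torque': array([ 1.32106587e-03, -4.64692283e+01,  2.70583016e+01,  1.19654994e-02,
       -9.92489367e-05, -8.35146693e-06]), 'tcp_pos': array([ 0.23001506, -0.52639319,  0.24943374]), 'tcp_rot': array([ 9.78875581e-01,  2.04454720e-01, -8.44234711e-05, -9.26012706e-04]), 'contact_force': array([ 0.12737922,  0.33412661, -0.54090185]), 'ft_torque': array([ 0.03389754, -0.00302726,  0.0444105 ]), 'grip_width': 0.9998767802071162}
```

Rotation is a quaternion.

```bash
sed -i "s/np.array(c\['rotation'\]).reshape(3,3)@/R.from_quat(c['rotation']).as_matrix()@/" h.py
```

```text
(no output)
```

View pics/top0.png

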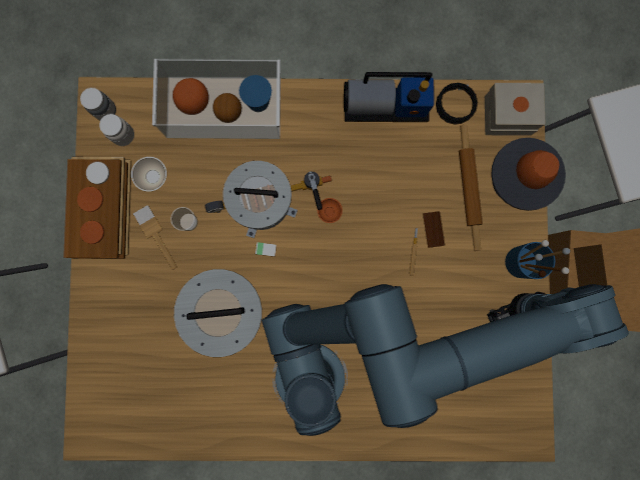

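View pics/scene0.png

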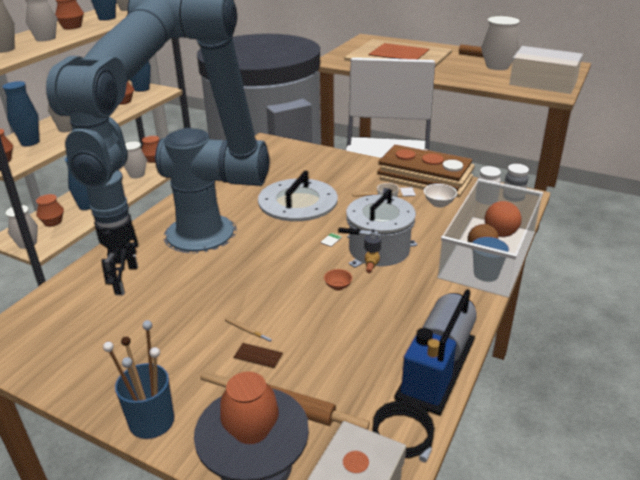

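The pot with its lid is near (257,195) in the top view. The lever runs from its pivot at about (312,178) to (319,208), the dish is at (330,210) and the gauge at (213,207). The larger lid at (217,312) is a decoy. I'll take a closer crop.

```bash
python3 - <<'E'
from h import *
c=load('top0'); im=c['img'][140:260,190:350,::-1]
cv2.imwrite('pics/crop.png',cv2.resize(im,None,fx=5,fy=5,interpolation=cv2.INTER_CUBIC))
for n,u,v,z in [('lid',257,192,.136),('h1',236,190,.182),('h2',278,194,.182),('piv',312,178,.172),('tip',320,208,.172),('dish',330,210,.034),('base',310,380,0)]:
    print(n,atz(c,u,v,z).round(3),dep(c,u,v).round(3))
E
```

```text
lid [0.553 0.159 0.136] [0.545 0.155 0.181]
h1 [0.55  0.214 0.182] [0.55  0.214 0.182]
h2 [0.539 0.095 0.182] [0.544 0.097 0.152]
piv [ 0.588 -0.001  0.172] [ 0.587 -0.001  0.176]
tip [ 0.502 -0.024  0.172] [ 0.502 -0.024  0.172]
dish [ 0.515 -0.058  0.034] [ 0.519 -0.059  0.011]
base [-0.009  0.001  0.   ] [0.049 0.002 0.339]
```

View pics/crop.png

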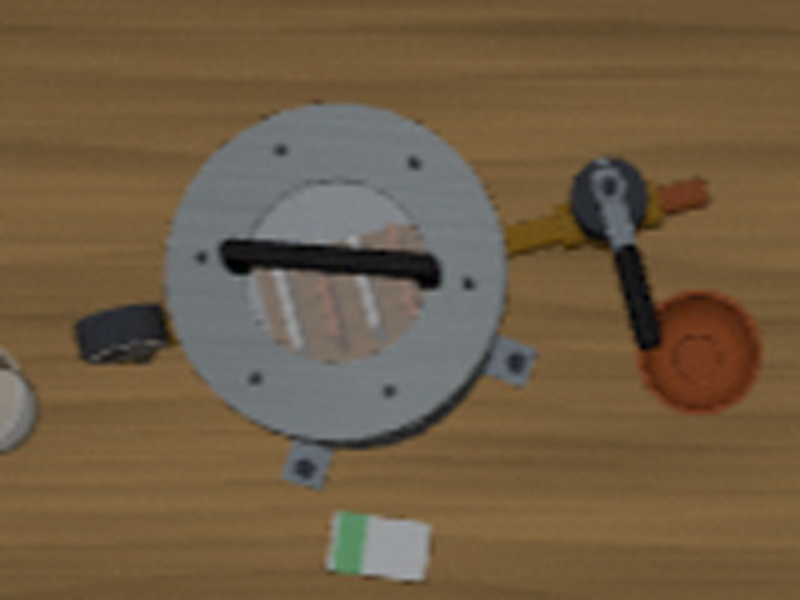

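Crop readings as full-image pixels: lid centre (257.2,194.6), pivot (311.8,176.6), sleeve tip (320.2,209.6), and handle ends (234.4,190.0) and (278.0,194.0). I'll work out the frames and the first move from these.

```bash
cat >> h.py <<'E'
def rel(pos,psi):
    "tool-frame shift (mm) and turn (deg) from measured pose to pos, pointing down with tool x at yaw psi (deg)"
    s=ctrl.get_state(); r0=R.from_quat(s['tcp_rot'])
    a=np.radians(psi); x=np.array([np.cos(a),np.sin(a),0]); z=np.array([0,0,-1.])
    r1=R.from_matrix(np.c_[x,np.cross(z,x),z])
    return (r0.inv().apply(np.array(pos)-s['tcp_pos'])*1000).round(1),(r0.inv()*r1).as_rotvec(degrees=True).round(1)
def arc(piv,yaw,degs,r=.065,z=.165):
    for d in degs:
        t=np.radians(yaw+180+d); print(d,*rel([piv[0]+r*np.cos(t),piv[1]+r*np.sin(t),z],yaw+d))
E
python3 - <<'E'
from h import *
c=load('top0'); L=atz(c,257.2,194.6,.136); P=atz(c,311.8,176.6,.172);T=atz(c,320.2,209.6,.172);H1=atz(c,234.4,190,.182);H2=atz(c,278,194,.182)
d=P-L; print(L,P,T,H1,H2,'dist',np.hypot(*d[:2]),'yaw',np.degrees(np.arctan2(d[1],d[0]))+90,'lever',np.degrees(np.arctan2(*(T-P)[1::-1])),np.linalg.norm((T-P)[:2]))
h=H1-H2; print('hand',(H1+H2)/2,np.linalg.norm(h),np.degrees(np.arctan2(h[1],h[0])))
print(rel([.528,-.018,.26],15.8))
E
```

```text
[0.5449725  0.15820225 0.136     ] [ 5.91937012e-01 -4.97000786e-04  1.72000000e-01] [ 0.4970696  -0.02492492  0.172     ] [0.5500123 0.218378  0.182    ] [0.5393995  0.09490762 0.182     ] dist 0.16550262316840494 yaw 16.485279079975356 lever -165.56028177074833 0.0979619752945348
hand [0.5447059  0.15664281 0.182     ] 0.12392565542971444 85.087263785477
(array([ 476.6, -346.6,   -9.8]), array([-0.1, -0. ,  7.8]))
```

Call:
servo_tool --pt "0.01 -0.007 0 0 0 0 0.035" --pt "0.04 -0.03 0 0 0 1 0.035" --pt "0.08 -0.06 -0.003 0 0 2 0.035" --pt "0.13 -0.095 -0.005 0 0 3 0.035" --pt "0.18 -0.13 -0.01 0 0 4 0.035" --pt "0.23 -0.167 -0.01 0 0 5 0.035" --pt "0.28 -0.204 -0.01 0 0 6 0.035" --pt "0.33 -0.24 -0.01 0 0 7 0.035" --pt "0.375 -0.273 -0.01 0 0 7.8 0.035" --pt "0.415 -0.302 -0.01 0 0 7.8 0.035" --pt "0.445 -0.324 -0.01 0 0 7.8 0.035" --pt "0.465 -0.338 -0.01 0 0 7.8 0.035" --pt "0.475 -0.345 -0.01 0 0 7.8 0.035" --pt "0.4766 -0.3466 -0.01 0 0 7.8 0.035" --pt "0.4766 -0.3466 -0.01 0 0 7.8 0.035" --pt "0.4766 -0.3466 -0.01 0 0 7.8 0.035"

```text
time_s: 2.1
tcp_pos: [0.5278, -0.0193, 0.2604]
tcp_rot: [0.991, 0.137, -0.0, 0.0]
contact_force: [1.3, 0.0, 0.1]
grip_width: 0.41
```

```bash
python3 - <<'E'
from h import *
c=snap('wrist','w1'); s=ctrl.get_state(); print(s['time_s'],s['tcp_pos'],s['qpos'],s['contact_force'],s['grip_width'],c['origin'])
print(rel([.528,-.018,.165],15.8))
E
```

```text
2.15 [ 0.52789512 -0.0193118   0.26036722] [-1.56557239e-01  2.78825149e-01 -3.23048729e-02  1.25965004e+00
 -2.29725424e-04  2.71066044e+00] [-0.6675786   0.02027995  0.32675405] 0.40847558816524415 [ 0.59500056 -0.00092394  0.38388974]
(array([ 0.5, -1.3, 95.4]), array([ 0. ,  0. , -0.1]))
```

View pics/w1.png

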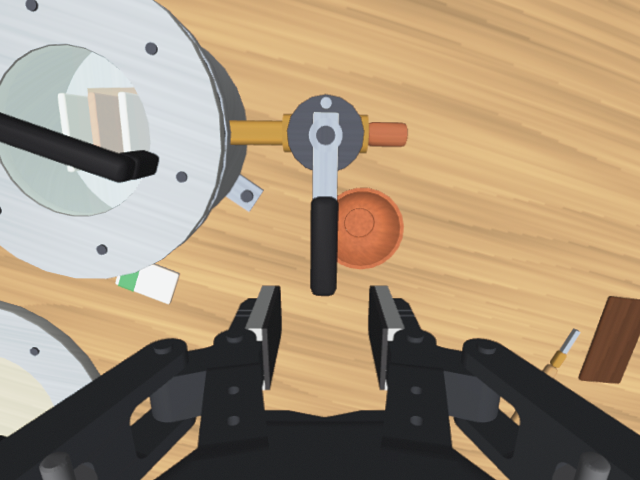

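The wrist view shows the lever centred between the jaws: pivot (325,135), sleeve from (325,197) to (323,294), dish behind it. I'll check the pivot in the calibrated frame and work out the arc.

```bash
python3 - <<'E'
from h import *
c=load('w1'); P=atz(c,325,135,.174);A=atz(c,325,197,.172);T=atz(c,323,294,.172)
print(P,A,T,np.degrees(np.arctan2(*(T-A)[1::-1])),np.linalg.norm((T-P)[:2]))
for n,u,v,z in[('h',145,163,.182)]: print(n,atz(c,u,v,z))
arc([.591,0],15.9,[0,20,40,60,80,90,95])
E
```

```text
[ 0.59209076 -0.00195847  0.174     ] [ 0.55996852 -0.01108259  0.172     ] [ 0.50366467 -0.0258378   0.172     ] -165.31506916427855 0.09159363934554106
h [0.55352759 0.0849319  0.182     ]
0 [ 1.  -1.3 95.4] [ 0.   0.  -0.2]
20 [ 5.  20.9 95.4] [  0.    0.  -20.2]
40 [16.3 40.4 95.4] [  0.    0.  -40.2]
60 [33.7 54.9 95.4] [  0.    0.  -60.2]
80 [54.9 62.5 95.4] [  0.    0.  -80.2]
90 [66.2 63.5 95.4] [  0.    0.  -90.2]
95 [71.9 63.2 95.4] [  0.    0.  -95.2]
```

Call:
servo_tool --pt "0 -0.001 0.015 0 0 0 0.035" --pt "0.0005 -0.001 0.035 0 0 0 0.035" --pt "0.001 -0.001 0.055 0 0 0 0.035" --pt "0.001 -0.001 0.072 0 0 0 0.035" --pt "0.001 -0.001 0.085 0 0 0 0.035" --pt "0.001 -0.001 0.093 0 0 0 0.035" --pt "0.001 -0.001 0.095 0 0 0 0.035" --pt "0.001 -0.001 0.095 0 0 0 0.035"

```text
time_s: 3.15
tcp_pos: [0.5292, -0.0174, 0.1656]
tcp_rot: [0.991, 0.137, 0.0, 0.0]
contact_force: [-0.5, -0.9, -0.5]
grip_width: 0.412
```

```bash
python3 - <<'E'
from h import *
arc([.5915,-.001],15.8,[0,10,20,30,40,50,60,70,80,90,95,100])
E
```

```text
0 [-0.5  1.2  0.6] [ 0. -0. -0.]
10 [ 0.4 12.5  0.6] [  0.  -0. -10.]
20 [ 3.4 23.4  0.6] [  0.  -0. -20.]
30 [ 8.2 33.7  0.6] [  0.  -0. -30.]
40 [14.7 43.   0.6] [  0.  -0. -40.]
50 [22.7 51.   0.6] [  0.  -0. -50.]
60 [32.  57.5  0.6] [  0.  -0. -60.]
70 [42.2 62.3  0.6] [  0.  -0. -70.]
80 [53.2 65.2  0.6] [  0.  -0. -80.]
90 [64.5 66.2  0.6] [  0.  -0. -90.]
95 [70.1 66.   0.6] [  0.  -0. -95.]
100 [75.7 65.2  0.6] [   0.   -0. -100.]
```

Call:
servo_tool --pt "0 0.006 0 0 0 -5 0.035" --pt "0.0004 0.0125 0 0 0 -10 0.035" --pt "0.0016 0.018 0 0 0 -15 0.035" --pt "0.0034 0.0234 0 0 0 -20 0.035" --pt "0.0055 0.0287 0 0 0 -25 0.035" --pt "0.0082 0.0337 0 0 0 -30 0.035" --pt "0.0112 0.0385 0 0 0 -35 0.035" --pt "0.0147 0.043 0 0 0 -40 0.035" --pt "0.0185 0.0472 0 0 0 -45 0.035" --pt "0.0227 0.051 0 0 0 -50 0.035" --pt "0.0272 0.0545 0 0 0 -55 0.035" --pt "0.032 0.0575 0 0 0 -60 0.035" --pt "0.037 0.06 0 0 0 -65 0.035" --pt "0.0422 0.0623 0 0 0 -70 0.035" --pt "0.0477 0.064 0 0 0 -75 0.035" --pt "0.0532 0.0652 0 0 0 -80 0.035" --pt "0.059 0.066 0 0 0 -85 0.035" --pt "0.0645 0.0662 0 0 0 -90 0.035" --pt "0.0645 0.0662 0 0 0 -90 0.035"

```text
time_s: 5.52
tcp_pos: [0.6083, -0.0638, 0.1658]
tcp_rot: [0.604, 0.797, -0.001, -0.0]
contact_force: [-4.5, -1.9, 3.5]
grip_width: 0.41
```

```bash
python3 - <<'E'
from h import *
snap('wrist','w2'); c=snap('top','t2'); s=ctrl.get_state(); print(s['time_s'],s['tcp_pos'],s['contact_force'],s['qpos'])
arc([.5915,-.001],15.8,[0,50,85,90,95,100,105])
E
```

```text
5.625 [ 0.60836132 -0.06377765  0.16576066] [-4.98655616 -0.93783934  4.33627996] [-2.07691661e-01  4.85812357e-01  2.76739818e-02  1.11320848e+00
 -8.97778549e-04  1.08904647e+00]
0 [ 64.9 -64.2   0.8] [-0.   0.1 89.9]
50 [ 15.1 -40.9   0.8] [-0.   0.  39.9]
85 [ 0.2 -4.8  0.8] [-0.1  0.   4.9]
90 [-0.   0.9  0.8] [-0.1  0.  -0.1]
95 [0.3 6.5 0.8] [-0.1  0.  -5.1]
100 [ 1.  12.2  0.7] [ -0.1   0.  -10.1]
105 [ 2.2 17.7  0.7] [ -0.1   0.  -15.1]
```

View pics/w2.png

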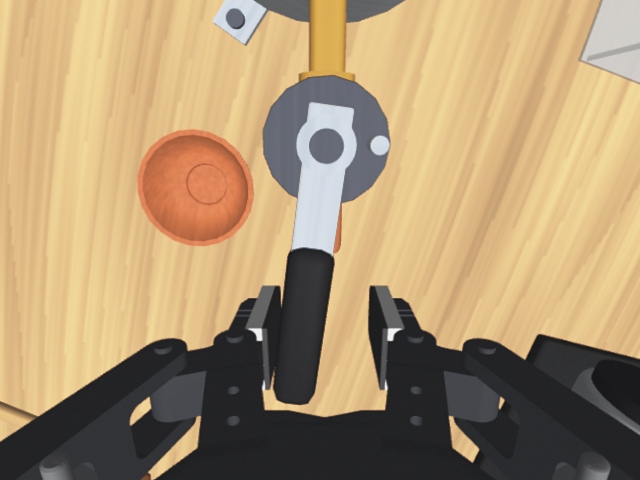

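The lever sits about 7° short of its stop, leaning from pivot (325,145) to end (293,400). I'll go on about 10° to the stop and watch the force.

Call:
servo_tool --pt "0.0001 0.0028 0 0 0 -2.5 0.035" --pt "0.0003 0.0056 0 0 0 -5 0.035" --pt "0.0006 0.0085 0 0 0 -7.5 0.035" --pt "0.001 0.0113 0 0 0 -10 0.035" --pt "0.001 0.0125 0 0 0 -10 0.035" --pt "0.001 0.0125 0 0 0 -10 0.035"

```text
time_s: 6.38
tcp_pos: [0.6159, -0.0605, 0.1654]
tcp_rot: [0.533, 0.846, -0.004, -0.003]
contact_force: [-15.7, -3.8, 10.7]
grip_width: 0.412
```

```bash
python3 - <<'E'
from h import *
c=snap('wrist','w3'); s=ctrl.get_state(); print(s['time_s'],s['tcp_pos'],s['contact_force'])
arc([.5915,-.001],15.8,[100])
E
```

```text
6.425 [ 0.61593892 -0.06044468  0.16537665] [-15.76174938  -3.32040345  10.17973428]
100 [-0.8  3.9  0.3] [-0.5 -0.1 -0.2]
```

View pics/w3.png

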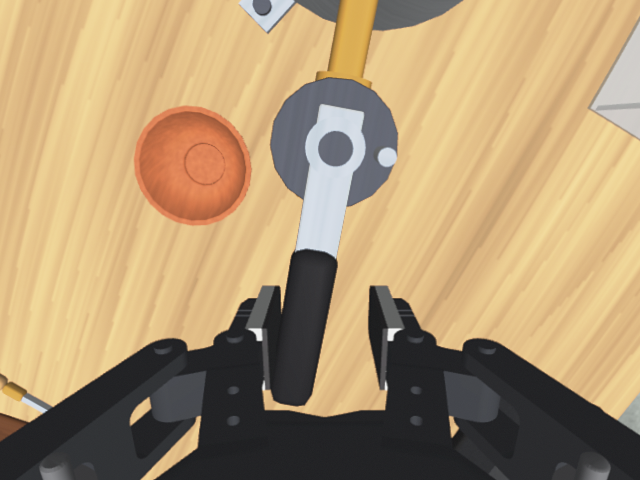

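Now 16 N with the lever in line with the brass pipe, so it is at the stop. I'll hold it there for about a second, then compute the guided return.

Call:
servo_tool --pt "0 0 0 0 0 0 0.035" --pt "0 0 0 0 0 0 0.035" --pt "0 0 0 0 0 0 0.035" --pt "0 0 0 0 0 0 0.035" --pt "0 0 0 0 0 0 0.035" --pt "0 0 0 0 0 0 0.035" --pt "0 0 0 0 0 0 0.035"

```text
time_s: 7.3
tcp_pos: [0.6159, -0.0604, 0.1654]
tcp_rot: [0.533, 0.846, -0.004, -0.003]
contact_force: [-15.5, -3.7, 11.0]
grip_width: 0.412
```

```bash
python3 - <<'E'
from h import *
s=ctrl.get_state(); print(s['time_s'],s['contact_force'])
arc([.5915,-.001],15.8,[95,80,70,60,50,40,30,20,10,0])
E
```

```text
7.3 [-15.46022225  -3.71572571  11.02617449]
95 [-0.6 -1.8  0.4] [-0.5 -0.   4.8]
80 [  3.  -18.3   0.5] [-0.5  0.  19.8]
70 [  7.8 -28.6   0.6] [-0.5  0.1 29.8]
60 [ 14.2 -37.9   0.7] [-0.5  0.1 39.8]
50 [ 22.2 -46.    0.8] [-0.5  0.2 49.8]
40 [ 31.5 -52.5   0.9] [-0.5  0.2 59.8]
30 [ 41.7 -57.3   0.9] [-0.5  0.3 69.8]
20 [ 52.7 -60.3   1. ] [-0.5  0.3 79.8]
10 [ 63.9 -61.3   1. ] [-0.5  0.4 89.8]
0 [ 75.2 -60.3   1. ] [-0.4  0.4 99.8]
```

Call:
servo_tool --pt "0 -0.006 0 0 0 5 0.035" --pt "0.0014 -0.0145 0 0 0 12 0.035" --pt "0.0038 -0.0233 0 0 0 20 0.035" --pt "0.0086 -0.0336 0 0 0 30 0.035" --pt "0.015 -0.0429 0 0 0 40 0.035" --pt "0.023 -0.051 0 0 0 50 0.035" --pt "0.0323 -0.0575 0 0 0 60 0.035" --pt "0.0425 -0.0623 0 0 0 70 0.035" --pt "0.0535 -0.0653 0 0 0 80 0.035" --pt "0.0647 -0.0663 0 0 0 90 0.035" --pt "0.07 -0.066 0 0 0 95 0.035" --pt "0.076 -0.0653 0 0 0 100 0.035" --pt "0.076 -0.0653 0 0 0 100 0.035" --pt "0.076 -0.0653 0 0 0 100 0.035"

```text
time_s: 9.05
tcp_pos: [0.5295, -0.0192, 0.1655]
tcp_rot: [0.99, 0.138, 0.001, 0.0]
contact_force: [0.4, 0.6, -0.0]
grip_width: 0.407
```

```bash
python3 - <<'E'
from h import *
s=ctrl.get_state(); print(s['time_s'],s['contact_force'],s['tcp_pos']); snap('wrist','w4')
print(rel([.5285,-.018,.27],15.8))
E
```

```text
9.05 [ 0.35889185  0.57149438 -0.01505747] [ 0.52950123 -0.01923205  0.16552371]
(array([  -0.4,   -1.4, -104.6]), array([ 0. , -0.1,  0. ]))
```

View pics/w4.png

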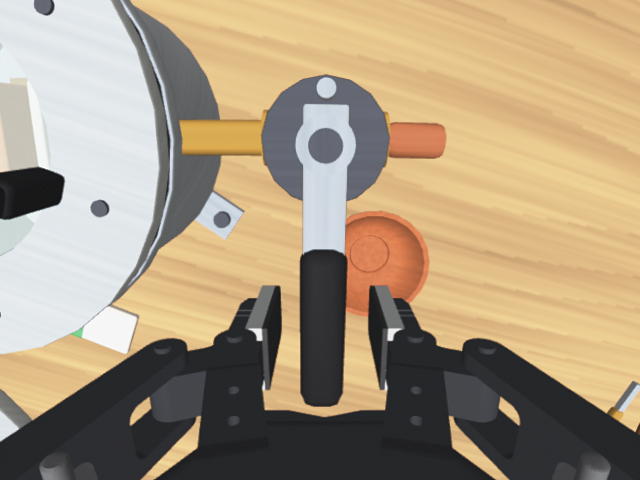

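The lever is home, perpendicular to the pipe with no contact force. Now I'll rise and go over the handle.

Call:
servo_tool --pt "0 0 -0.02 0 0 0 0.035" --pt "0 0 -0.05 0 0 0 0.035" --pt "0 0 -0.08 0 0 0 0.035" --pt "0 0 -0.1 0 0 0 0.04" --pt "0 0 -0.105 0 0 0 0.05" --pt "0 0 -0.105 0 0 0 0.05"

```text
time_s: 9.85
tcp_pos: [0.529, -0.0193, 0.27]
tcp_rot: [0.991, 0.137, 0.0, 0.0]
contact_force: [-0.4, 0.3, -0.3]
grip_width: 0.587
```

```bash
python3 - <<'E'
from h import *
print(rel([.545,.157,.27],85))
E
```

```text
(array([  63.4, -165.2,   -0. ]), array([  0. ,  -0. , -69.2]))
```

Call:
servo_tool --pt "0.003 -0.008 0 0 0 -5 0.05" --pt "0.01 -0.025 0 0 0 -13 0.05" --pt "0.018 -0.048 0 0 0 -22 0.05" --pt "0.028 -0.073 0 0 0 -31 0.05" --pt "0.038 -0.098 0 0 0 -40 0.05" --pt "0.047 -0.122 0 0 0 -49 0.05" --pt "0.055 -0.143 0 0 0 -58 0.05" --pt "0.061 -0.158 0 0 0 -65 0.05" --pt "0.0634 -0.165 0 0 0 -69.2 0.05" --pt "0.0634 -0.165 0 0 0 -69.2 0.05" --pt "0.0634 -0.165 0 0 0 -69.2 0.05"

```text
time_s: 11.22
tcp_pos: [0.5446, 0.1566, 0.2695]
tcp_rot: [0.738, 0.675, -0.001, -0.0]
contact_force: [-0.1, 0.0, 0.4]
grip_width: 0.587
```

```bash
python3 - <<'E'
from h import *
snap('wrist','w5'); s=ctrl.get_state(); print(s['time_s'],s['tcp_pos'],s['qpos'])
E
```

```text
11.275 [0.54472328 0.15644803 0.26972472] [ 1.67896448e-01  3.57362138e-01  1.01773702e-01  1.31619055e+00
 -2.73882835e-04  1.82737530e+00]
```

View pics/w5.png

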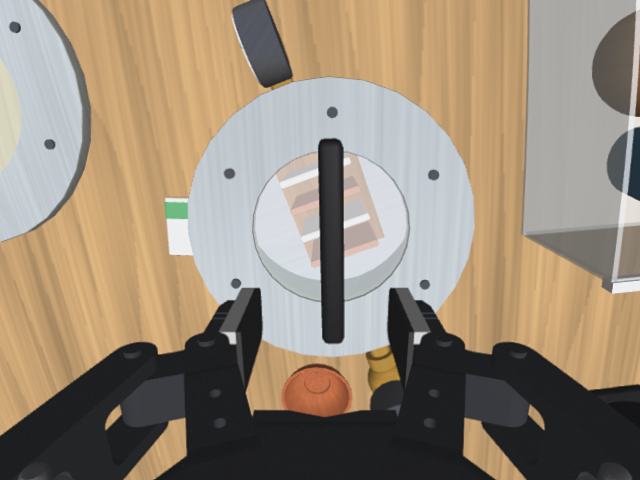

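The handle runs from (331,140) to (333,341), nearly along the jaws' x, with the lid flange circle around it.

```bash
python3 - <<'E'
from h import *
c=load('w5'); A=atz(c,331,140,.182);B=atz(c,333,341,.182);h=A-B;m=(A+B)/2
yaw=np.degrees(np.arctan2(h[1],h[0])); print(A,B,m,np.linalg.norm(h),yaw)
print(rel([m[0],m[1],.174],yaw))
for u,v in[(188,218),(474,218),(331,77),(331,356)]: print(atz(c,u,v,.136))
E
```

```text
[0.55441153 0.21900607 0.182     ] [0.54580612 0.09925816 0.182     ] [0.55010882 0.15913212 0.182     ] 0.12005671649246553 85.88963448706814
(array([ 3.2,  5.2, 95.7]), array([-0.1,  0. , -1. ]))
[0.45291355 0.17473146 0.136     ]
[0.6486175  0.15784905 0.136     ]
[0.55815774 0.25617527 0.136     ]
[0.5419373  0.05909861 0.136     ]
```

Call:
servo_tool --pt "0.001 0.0015 0.015 0 0 -0.5 0.05" --pt "0.002 0.003 0.035 0 0 -1 0.05" --pt "0.003 0.0045 0.055 0 0 -1 0.05" --pt "0.003 0.0045 0.073 0 0 -1 0.05" --pt "0.003 0.0045 0.086 0 0 -1 0.05" --pt "0.003 0.0045 0.094 0 0 -1 0.05" --pt "0.003 0.0045 0.096 0 0 -1 0.04" --pt "0.003 0.0045 0.096 0 0 -1 0.04"

```text
time_s: 12.28
tcp_pos: [0.55, 0.1595, 0.1746]
tcp_rot: [0.731, 0.682, 0.0, 0.0]
contact_force: [0.8, 0.4, -0.1]
grip_width: 0.468
```

```bash
python3 - <<'E'
from h import *
snap('wrist','w6'); s=ctrl.get_state(); print(s['time_s'],s['tcp_pos'],s['contact_force'],s['grip_width'])
E
```

```text
12.325 [0.55018166 0.15959116 0.17490015] [ 0.01553209 -0.73085605  0.18575191] 0.47151497706674306
```

View pics/w6.png

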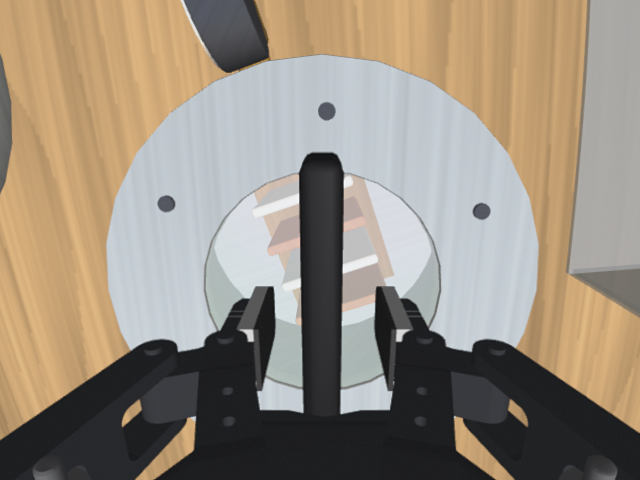

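The bar's centre is at column 322 against the jaw centre at 325.5, about 1 mm off. I'll shift by −1 mm and close.

Call:
servo_tool --pt "0 -0.001 0 0 0 0 0.03" --pt "0 -0.001 0 0 0 0 0.02" --pt "0 -0.001 0 0 0 0 0.005" --pt "0 -0.001 0 0 0 0 0" --pt "0 -0.001 0 0 0 0 0" --pt "0 -0.001 0 0 0 0 0" --pt "0 -0.001 0 0 0 0 0"

```text
time_s: 13.2
tcp_pos: [0.5489, 0.1596, 0.1747]
tcp_rot: [0.731, 0.682, 0.0, 0.0]
contact_force: [-1.3, -0.7, 6.0]
grip_width: 0.15
```

Call:
servo_tool --pt "0 0 -0.001 0 0 0 0" --pt "0 0 -0.002 0 0 0 0" --pt "0 0 -0.003 0 0 0 0" --pt "0 0 -0.004 0 0 0 0" --pt "0 0 -0.005 0 0 0 0" --pt "0 0 -0.006 0 0 0 0" --pt "0 0 -0.006 0 0 0 0"

```text
time_s: 14.08
tcp_pos: [0.5479, 0.1595, 0.1806]
tcp_rot: [0.731, 0.682, -0.001, -0.0]
contact_force: [-0.7, -0.3, -8.4]
grip_width: 0.15
```

Call:
servo_tool --pt "0 0 -0.001 0 0 0 0" --pt "0 0 -0.002 0 0 0 0" --pt "0 0 -0.003 0 0 0 0" --pt "0 0 -0.004 0 0 0 0" --pt "0 0 -0.006 0 0 0 0" --pt "0 0 -0.008 0 0 0 0" --pt "0 0 -0.008 0 0 0 0" --pt "0 0 -0.008 0 0 0 0"

```text
time_s: 15.08
tcp_pos: [0.5486, 0.1595, 0.1881]
tcp_rot: [0.731, 0.682, -0.0, -0.0]
contact_force: [0.5, -0.2, -5.1]
grip_width: 0.151
```

```bash
python3 - <<'E'
from h import *
c=snap('scene','s7'); s=ctrl.get_state(); print(s['time_s'],s['tcp_pos'],s['contact_force'],s['ft_torque'],s['grip_width'])
im=c['img'][150:280,310:470,::-1]
cv2.imwrite('pics/s7c.png',cv2.resize(im,None,fx=4.6,fy=4.6,interpolation=cv2.INTER_CUBIC))
E
```

```text
15.125 [0.54863499 0.15953848 0.18808105] [ 0.4523163  -0.32202837 -5.67831885] [-0.00592267  0.04318378 -0.04034997] 0.1543436632029516
```

View pics/s7c.png

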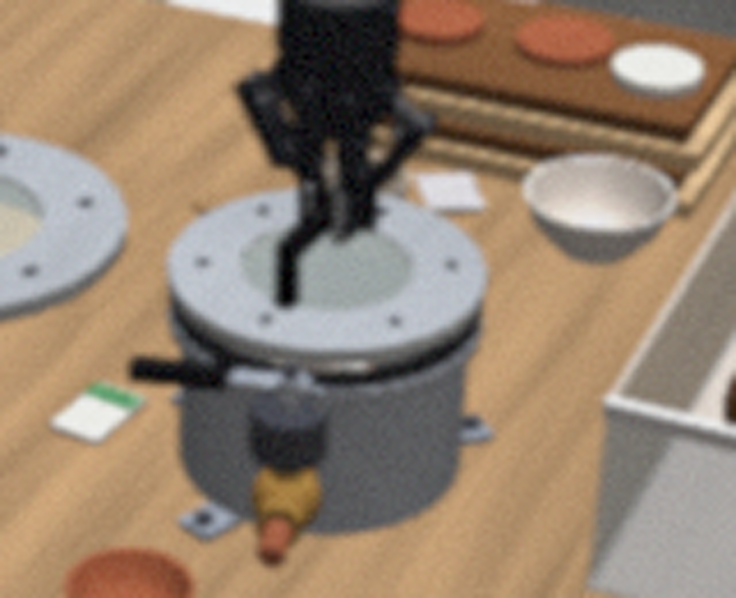

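The lid is free of the gasket, level and about 13 mm up, with roughly its weight (5–6 N) on the wrist. I'll raise it gently to 30 mm.

Call:
servo_tool --pt "0 0 -0.001 0 0 0 0" --pt "0 0 -0.003 0 0 0 0" --pt "0 0 -0.0055 0 0 0 0" --pt "0 0 -0.008 0 0 0 0" --pt "0 0 -0.0105 0 0 0 0" --pt "0 0 -0.013 0 0 0 0" --pt "0 0 -0.015 0 0 0 0" --pt "0 0 -0.0165 0 0 0 0" --pt "0 0 -0.0165 0 0 0 0" --pt "0 0 -0.0165 0 0 0 0" --pt "0 0 -0.0165 0 0 0 0" --pt "0 0 -0.0165 0 0 0 0"

```text
time_s: 16.62
tcp_pos: [0.5487, 0.1596, 0.2047]
tcp_rot: [0.731, 0.682, -0.0, -0.0]
contact_force: [0.2, 0.9, -4.7]
grip_width: 0.157
```

```bash
python3 - <<'E'
from h import *
c=snap('wrist','w8'); t=snap('top','t8'); s=ctrl.get_state(); print(s['time_s'],s['tcp_pos'],s['tcp_rot'],s['contact_force'],s['grip_width'])
# lid top plane from wrist depth on the flange ring
p=[]
for a in np.radians(np.arange(0,360,4)):
  for r in (.068,.08,.09):
    w=np.array([s['tcp_pos'][0]+r*np.cos(a),s['tcp_pos'][1]+r*np.sin(a),.166])
    q=R.from_quat(c['rotation']).inv().apply(w-c['origin']); u,v=q[:2]/q[2]; k=1+c['k1']*(u*u+v*v)
    u,v=c['fx']*u*k+c['cx'],c['fy']*v*k+c['cy']
    if 0<=u<639 and 0<=v<479 and c['depth'][int(v),int(u)]>0:
        P=dep(c,u,v)
        if abs(P[2]-.166)<.012: p.append(P)
p=np.array(p); A=np.c_[p[:,:2]-p[:,:2].mean(0),np.ones(len(p))]; k=np.linalg.lstsq(A,p[:,2],rcond=None)[0]
print(len(p),'lid top z',np.median(p[:,2]),'tilt deg',np.degrees(np.arctan(k[:2])))
im=t['img'][140:260,190:350,::-1]; a=cv2.resize(im,(640,480)); 
sc=load('s7'); n=snap('scene','s8')['img'][150:280,310:470,::-1]
cv2.imwrite('pics/f8.png',np.hstack([cv2.resize(n,(400,325),interpolation=cv2.INTER_CUBIC),cv2.resize(im,(400,325),interpolation=cv2.INTER_CUBIC)]))
E
```

```text
16.725 [0.54867324 0.15957441 0.20473006] [ 7.31401867e-01  6.81946703e-01 -4.91760910e-05  1.81612093e-05] [-0.76098891 -0.89380563 -5.8882332 ] 0.14831413487492207
174 lid top z 0.16587869055621474 tilt deg [-0.04602813  0.01505373]
```

View pics/f8.png

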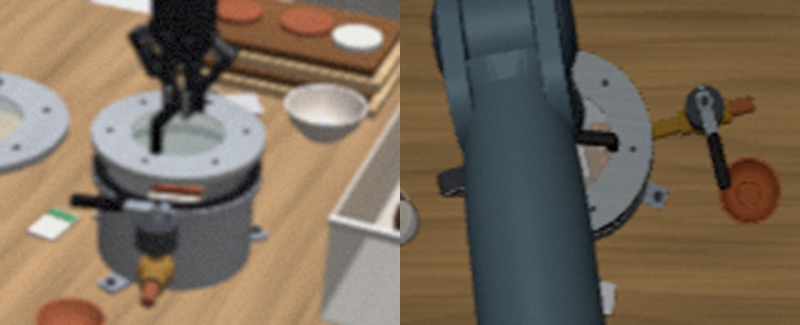

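The lid is level 30 mm above the pot, the lever is home and the dish hasn't moved. I'll hand it in.

```bash
python3 -c "
from bench import ctrl
s=ctrl.get_state();print(s['time_s'],abs(s['dq']).max());print(ctrl.job_done())"
```

```text
16.775 0.0023467505414244963
the job is handed in; nothing more can be done
None
```

The job is handed in at 16.8 s of the 59 s allowed, and no check at the end failed. The arm is still holding the lid over the pot.

- **Vent lever:** I swung it outward to its stop, where the push rose to about 16 N, and held it there for just over a second. I then guided it back; a picture showed it home with no force left on it.
- **Lid:** I gripped the bridge handle and pulled up in 1 mm steps. The gasket let go within the first 6 mm without a jump, and I raised the lid to the drip height.
- **Last checks:**
  - The lid's top was 165.9 mm above the table, which leaves about 30 mm open.
  - Its tilt was under 0.1°, and the arm was still.
  - The 5–6 N on the wrist is about the lid's weight.
  - The lever and dish had not moved.
- **One disagreement:** the top camera put the handle about 5 mm nearer the robot than the wrist camera. I went with the wrist camera, and a close look before gripping showed the jaws within about 1 mm of centre.

I did not check the beaker and the other loose items one by one, but the arm stayed clear of them and the last pictures showed nothing disturbed.

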